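# Ready the moisture meter and scale for a corn sample

## Task

Get the station ready for a corn sample with light taps of the fingertips: on the moisture meter press the round white power key and then the yellow corn key, and last press the white tare key of the scale to zero it with the blue cup standing on its pan. Push each key gently at least half way down and let it spring back; press no other key. Pick up or shift nothing: the cup, the scale, the test cell and everything else on the counter stay as they are.

Things in the scene. Friction and masses are not known exactly. Their poses are not given: they have to be found in the camera images.
- meter: Moisture meter, fixed: cream housing 320 mm deep (its x, keypad side to back) x 300 mm wide. Origin: centre of its underside. Front 140 mm: dark key console rising to the back at 10 degrees, face 56 to 80 mm high; rear deck 115 mm high. Front row: four square crop keys 52 mm apart, yellow, green, blue, red in any order. Back row: white power key, display, grey start key.
- power_key_top (a point): Middle of the top face of the round white power key (26 mm diameter) in the back row of the meter's console, at its left end as seen from the robot.
- power_key (a joint): Power key. Stands 11 mm proud and moves square to its panel, so almost straight down. 0 at rest, 0.0075 m at the bottom; it registers half way. 1.5 N starts it, 4.8 N holds it half way, 8 N at the bottom, and it springs back.
- corn_key_top (a point): Middle of the top face of the yellow square corn key (24 x 24 mm), one of the four in the front row of the meter's console; its place in the row differs from time to time.
- corn_key (a joint): Yellow corn key. Stands 11 mm proud and moves square to its panel, so almost straight down. 0 at rest, 0.0075 m at the bottom; it registers half way. 1.5 N starts it, 4.8 N holds it half way, 8 N at the bottom, and it springs back.
- green_key (a joint): Green square crop key (24 x 24 mm) in the same row as the corn key, not to be pressed. Stands 11 mm proud and moves square to its panel, so almost straight down. 0 at rest, 0.0075 m at the bottom; it registers half way. 1.5 N starts it, 4.8 N holds it half way, 8 N at the bottom, and it springs back.
- blue_key (a joint): Blue square crop key (24 x 24 mm) in the same row as the corn key, not to be pressed. Stands 11 mm proud and moves square to its panel, so almost straight down. 0 at rest, 0.0075 m at the bottom; it registers half way. 1.5 N starts it, 4.8 N holds it half way, 8 N at the bottom, and it springs back.
- red_key (a joint): Red square crop key (24 x 24 mm) in the same row as the corn key, not to be pressed. Stands 11 mm proud and moves square to its panel, so almost straight down. 0 at rest, 0.0075 m at the bottom; it registers half way. 1.5 N starts it, 4.8 N holds it half way, 8 N at the bottom, and it springs back.
- start_key (a joint): Round grey start key (26 mm) at the -y (right) end of the back row of the meter's console, not to be pressed. Stands 11 mm proud and moves square to its panel, so almost straight down. 0 at rest, 0.0075 m at the bottom; it registers half way. 1.5 N starts it, 4.8 N holds it half way, 8 N at the bottom, and it springs back.
- cell (a joint): Gray cast-aluminum test cell in the bayonet socket on the meter's deck, 75 mm behind the meter's origin, top 238 mm high, radius 49 mm, thumb ears out to 71 mm to both sides. 0 rad is locked; it grows as the cell is turned out. To be left alone.
- scale: White bench scale, 280 mm deep (its x, key side to back) x 210 mm wide, 1.8 kg, loose. Origin: centre of its underside. Front 70 mm: dark blue key panel rising to the back at 10 degrees, 40 mm high at the keys: white oblong tare key at the right seen from the robot, red off key at the left. Steel pan behind, 180 x 200 mm, top 64 mm high, middle 45 mm behind the origin.
- tare_key_top (a point): Middle of the top face of the white oblong tare key (24 mm deep x 40 mm wide) at the -y (right) end of the scale's key panel.
- tare_key (a joint): Tare key. Stands 11 mm proud and moves square to its panel, so almost straight down. 0 at rest, 0.0075 m at the bottom; it registers half way. 1.5 N starts it, 4.8 N holds it half way, 8 N at the bottom, and it springs back.
- off_key (a joint): Round red off key of the scale (22 mm), at the +y (left) end of its key panel, not to be pressed. Stands 11 mm proud and moves square to its panel, so almost straight down. 0 at rest, 0.0075 m at the bottom; it registers half way. 1.5 N starts it, 4.8 N holds it half way, 8 N at the bottom, and it springs back.
- cup: Squat blue enamel sample cup, empty and loose, 90 mm across the rim, 58 mm tall, standing on the scale's pan. Origin: centre of its underside.
- scoop: Brass grain scoop with a dark wooden handle, lying loose on the counter, about 215 mm long along its x, 60 mm wide, 31 mm high. Origin: under the back of its bowl.
- funnel: Chrome funnel standing loose on its wide mouth, 104 mm across, 112 mm tall. Origin: centre of its mouth on the counter.
- weight: Black tamping weight on a rubber foot, 50 mm across, 102 mm tall, loose, standing between the meter and the scale. Origin: centre of its underside.
- jar: Amber sample jar with a steel cap, 72 mm across, 100 mm tall, loose. Origin: centre of its underside.
- brush: Counter brush, 190 mm long along its x, lying loose. Origin: under its middle.
There are look-alikes about, which are no part of the job. Of the things that look like the cup, the middle-sized one is meant.

How it is judged:
By the outcome, as a careful person would: the job done as asked, in the order asked, and still so for the second after the job is handed in, with the robot touching nothing.
It also fails if it takes over 56 s, if anything falls off the work surface, if the arm or the gripper's body presses on something with over 40 N, if the wrist force passes 120 N, or if a joint passes its speed limit or range.

## Robot

A 6-joint arm with a two-finger parallel gripper is mounted at the origin on the work surface. World frame = base frame: x ahead of the robot, y to its left, z up, the work surface at z = 0. Lengths are in m, angles in rad, forces in N, time in s.
With the tool pointing down it reaches from about 0.275 to 0.75 m from the base axis. Payload 10.2 kg.
Tool frame: the origin (TCP) lies midway between the tips of the shut fingers; the grasp point (between the pads) lies bot.grip_point_offset behind it (bot.grip_point_offset is the distance from the TCP to the grasp point, in m); z points along the fingers, y is the line along which they close (so a half turn about z gives the same grasp; the last joint's range is limited). The gripper opens to 85 mm and grips with 20 to 120 N. Pads are 22 mm wide; open, the fingers measure 114 mm over their backs; the gripper's body (76 mm by 85 mm) begins 54 mm behind the grasp point. The pads swing forward as they close: fully open they stand 13 mm farther back than shut.
Start: joints at [-1.557, 0.313, 1.498, -0, 1.331, -0.223], TCP at [0.123, -0.51, 0.231] pointing down, gripper open.
Joint ranges: [-2.94, 2.94], [-0.97, 2.17], [0.19, 2.56], [-1.23, 4.37], [0.02, 3.11], [-2.88, 2.88]. Speed limits (rad/s): [2.39, 2.39, 3.01, 3.14, 3.14, 3.14].

## Interface

Orientations are given as a rotation vector (axis times angle).
In Python, from rig import bot gives the robot as it stands. The module is installed in compiled form; this text tells all that it offers.
- The arm moves only by the shell command python3 -m crank 'ROWS'. ROWS is JSON, a list of rows, each a list of 7 numbers: the shift along the world's x, y, z in m, then the turn, a rotation vector about the world's x, y, z in degrees, then the finger opening in m, from 0 to 0.0854. A call has 1 to 10 rows; each row shifts and turns the commanded pose from where the row before left it; what a row does not reach is not made up. A row lasts 1/8 s, in which the tool goes at most 62.5 mm and 10.7 degrees, less where a joint would pass 70% of its speed; a pose out of reach is approached as far as the arm can. A call is refused whole if a number of a shift passes 0.0625 or a number of a turn 10.7, either way. A call with a gripper value outside its range is refused whole. The fingers move at their own pace and stop on an object; the grip force is fixed at half the most. Time passes only in rows, so rows that do not move let the fingers close. It gives the time, the measured TCP pose, the force, the opening and the grip force at its end, in the units of the state.
- bot.read_state(): the state, without advancing time (a new reading comes with each control period).
- bot.read_camera(name): name is "scene" or "top" or "wrist"; returns a dict with "img" (420x560x3 uint8, red, green, blue), "vertical_fov" (degrees; the focal length in pixels is half the picture's height over the tangent of half this angle, whatever the lens; pixels are square), "cx", "cy" (the principal point, pixels), "cam_to_world" (4x4, takes a point from camera to world coordinates); the wrist camera has in their place "hand_eye" (4x4, takes a point from camera to tool coordinates, whose origin is the TCP and whose axes are the flange's). Camera axes: x right, y down, z forward; pixel columns grow to the right and rows downward; lengths in m; the calibration is good to about 2 mm. A picture is of the moment at which its call begins: read the wrist's pose just before it. There is no depth.
- bot.close_job(): hands the job in; it is judged then, once.
Trained networks look in the newest picture that a camera, given by its name, has taken for a name from the list of things; names that differ only in an ending like _2 or _b are one class to them, and where a whole thing is asked for, a point or a joint stands for the part that bears it (a point fixed in the world has none). Each returns a list of dicts, best first, with "score" (0 to 1); they miss things now and then, are a little off and sometimes report something else, mostly with a low value. They report only what shows in the picture. A call takes as long as a camera call. They do not tell look-alikes from the thing itself.
- bot.boxes_of(camera, query): "rect" ([centre column, centre row, width, height] in pixels, round what is visible of it).
- bot.cut_out(camera, query): "pixels" (420x560 bool, what is visible of it) and "rect" ([centre column, centre row, width, height] in pixels, round what is visible of it).
- bot.pinpoint(camera, query): "at" ([column, row] in pixels: a listed point, or the origin of a listed thing).
The state is a dict: "time_s": time; "joint_pos": joint angles; "joint_velocities": joint speeds; "tau": joint torques, N m; "ee_pos": TCP position; "tcp_rot": TCP orientation; "contact_force": force on the tool from outside, world axes, zero at the start; "ft_torque": the same for the moment, N m; "grip_width": opening from 0.0 (shut) to 1.0 (fully open); "gripper_force": force on a finger pad.
Only numpy, scipy, OpenCV 4.12 (cv2) and the standard library are available. Lean on these libraries where they do the work, as an engineer would, in place of code of your own. Each camera call takes 0.05 s, during which the arm holds its last target. There are 200 camera calls.

## Working session

There is one attempt and no reset: what is moved stays moved. The work goes in short steps, Python scripts to look and compute and a shell command to move; the robot and the scene stay as the last step left them, time stands still between calls to the robot, and variables do not carry over. Pictures are saved under pics/ and viewed, at most 10 in all, crops included, and the job is handed in when it is done.

```bash
mkdir -p pics; cat > h.py <<'E'
import numpy as np,cv2
from rig import bot
def pt(c,uv,z):
    f=c['img'].shape[0]/2/np.tan(np.radians(c['vertical_fov'])/2)
    T=np.array(c['cam_to_world']);d=T[:3,:3]@[(uv[0]-c['cx'])/f,(uv[1]-c['cy'])/f,1]
    return T[:3,3]+d*(z-T[2,3])/d[2]
E
python3 - <<'E'
from h import *
s=bot.read_state();print(s['time_s'],s['ee_pos'],s['tcp_rot'],s['contact_force'])
for n in ['scene','top']:
    c=bot.read_camera(n);cv2.imwrite(f'pics/{n}.png',c['img'][:,:,::-1])
    print(n,np.round(c['cam_to_world'],3).tolist(),c['vertical_fov'])
    for q,z in [('power_key_top',.085),('corn_key_top',.075),('tare_key_top',.05),('meter',0),('scale',0),('cup',.064)]:
        for r in bot.pinpoint(n,q)[:3]: print(q,np.round(r['at'],1),round(r['score'],2),np.round(pt(c,r['at'],z),3))
E
```

```text
0.0 [ 0.12312222 -0.5100988   0.23075514] [-3.11836606e+00 -3.70917565e-01 -1.96232884e-04] [ 0.169613   -0.70469275  0.20235266]
scene [[-0.886, 0.356, -0.296, 0.891], [0.463, 0.663, -0.588, 0.761], [-0.014, -0.658, -0.753, 1.097], [0.0, 0.0, 0.0, 1.0]] 56.51162118536192
power_key_top [321.3 292.7] 0.45 [0.531 0.319 0.085]
corn_key_top [300.2 242.5] 0.52 [0.491 0.129 0.075]
tare_key_top [239.6 166.5] 0.54 [ 0.508 -0.319  0.05 ]
meter [286.  294.3] 0.75 [0.601 0.235 0.   ]
scale [226.4 193.6] 0.66 [ 0.598 -0.254  0.   ]
scale [323.8 293.7] 0.42 [0.495 0.288 0.   ]
cup [213.4 189.1] 0.98 [ 0.648 -0.239  0.064]
cup [296.3 177.1] 0.85 [ 0.349 -0.149  0.064]
cup [204.8 166.7] 0.57 [ 0.633 -0.368  0.064]
top [[-0.007, -0.983, 0.184, 0.265], [-1.0, 0.007, 0.0, -0.014], [-0.002, -0.184, -0.983, 1.473], [0.0, 0.0, 0.0, 1.0]] 49.29340597909628
power_key_top [171.5 206.9] 0.55 [0.525 0.328 0.085]
power_key_top [162.7 280.3] 0.41 [0.301 0.346 0.085]
corn_key_top [233.7 214.7] 0.51 [0.501 0.137 0.075]
tare_key_top [375.6 216. ] 0.57 [ 0.497 -0.307  0.05 ]
scale [350.6 190. ] 0.77 [ 0.593 -0.239  0.   ]
cup [352.4 169.1] 0.82 [ 0.647 -0.237  0.064]
cup [340.7 277.9] 0.69 [ 0.305 -0.19   0.064]
cup [407.6 182.8] 0.66 [ 0.601 -0.41   0.064]
```

View pics/top.png

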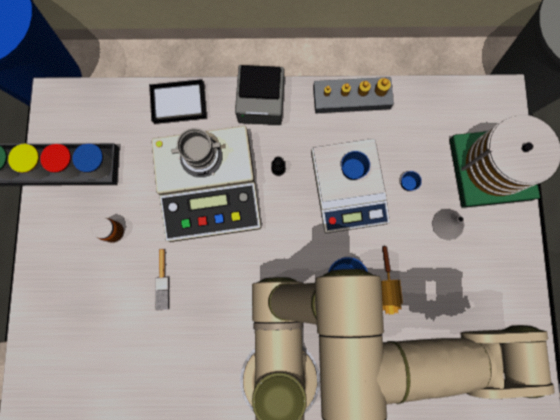

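View pics/scene.png

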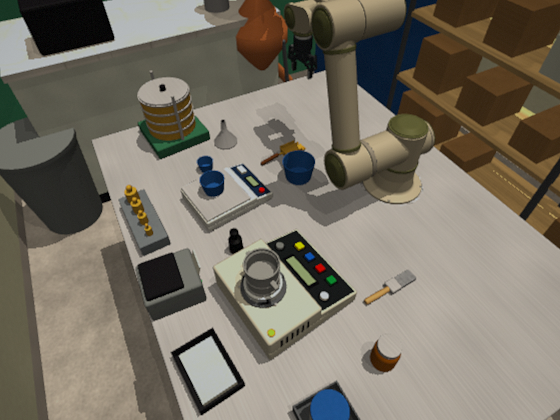

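The top view shows the power key at (172,207), yellow key at (236,216), tare key at (376,214) and the middle cup on the pan at (352,165). The scene view agrees: keys at (324,295), (300,245) and about (237,168). Next I refine these with colour blobs and triangulate.

```bash
cat > tri.py <<'E'
from h import *
cs={n:bot.read_camera(n) for n in('scene','top')}
seeds={'power':((324,295),(172,207)),'yellow':((300,245),(236,216)),'tare':((238,168),(376,214)),'green':((331,280),(186,223)),'blue':((309,256),(219,218)),'red':((320,267),(202,221)),'off':((262,190),(333,220)),'start':((280,245),(243,198))}
for k,sd in seeds.items():
    rays=[];uvs=[]
    for (n,c),s in zip(cs.items(),sd):
        hsv=cv2.cvtColor(c['img'],cv2.COLOR_RGB2HSV).astype(int);w=9
        x0,y0=s[0]-w,s[1]-w;p=hsv[y0:y0+2*w+1,x0:x0+2*w+1]
        if k in('power','tare','start'): m=(p[...,2]>(140 if k!='start' else 90))&(p[...,1]<70)
        else: m=(p[...,1]>130)&(p[...,2]>80)
        _,lab,st,ce=cv2.connectedComponentsWithStats(m.astype(np.uint8))
        i=min(range(1,len(st)),key=lambda i:np.hypot(*(ce[i]-w))-.1*min(st[i,4],60)) if len(st)>1 else None
        if i is None: print(k,n,'none');continue
        uv=ce[i]+[x0,y0];uvs.append((np.round(uv,1).tolist(),int(st[i,4])))
        a=pt(c,uv,0);o=np.array(c['cam_to_world'])[:3,3];rays.append((o,(a-o)/np.linalg.norm(a-o)))
    if len(rays)<2: continue
    A=sum(np.eye(3)-np.outer(d,d) for o,d in rays);b=sum((np.eye(3)-np.outer(d,d))@o for o,d in rays)
    X=np.linalg.solve(A,b);print(k,uvs,np.round(X,4),'miss',[round(float(np.linalg.norm(np.cross(X-o,d)))*1e3,1) for o,d in rays])
E
python3 tri.py
```

```text
power [([323.9, 294.9], 44), ([172.4, 206.5], 50)] [0.5265 0.3265 0.081 ] miss [0.1, 0.1]
yellow [([299.2, 245.2], 58), ([235.0, 215.9], 74)] [0.4976 0.1335 0.0702] miss [0.2, 0.2]
tare [([235.9, 165.7], 185), ([375.6, 213.5], 94)] [ 0.514  -0.3123  0.0589] miss [11.7, 11.7]
green [([330.9, 279.2], 53), ([185.0, 223.0], 67)] [0.4763 0.2878 0.0711] miss [0.0, 0.0]
blue [([309.4, 255.8], 54), ([218.4, 218.1], 73)] [0.4905 0.1848 0.072 ] miss [0.1, 0.1]
red [([319.9, 267.4], 60), ([201.9, 220.6], 75)] [0.4833 0.2361 0.0703] miss [0.1, 0.1]
off [([261.4, 189.1], 25), ([332.0, 220.0], 45)] [ 0.4859 -0.1698  0.0476] miss [0.0, 0.0]
start [([279.3, 244.8], 32), ([242.9, 196.6], 50)] [0.5566 0.1085 0.0803] miss [0.3, 0.3]
```

The triangulation is consistent: crop keys are 52 mm apart, rows at about z 0.071, 0.081 and 0.048, and yaw is about 8°. I head for the power key with the fingers shut.

```bash
python3 -m crank '[[0.024,0.05,0,0,0,-0.55,0],[0.024,0.05,0,0,0,-0.55,0],[0.024,0.05,0,0,0,-0.55,0],[0.024,0.05,0,0,0,-0.55,0],[0.024,0.05,0,0,0,-0.55,0],[0.024,0.05,0,0,0,-0.55,0],[0.024,0.05,0,0,0,-0.55,0],[0.024,0.05,0,0,0,-0.55,0],[0.024,0.05,0,0,0,-0.55,0],[0.024,0.05,0,0,0,-0.55,0]]'; python3 -m crank '[[0.024,0.05,0,0,0,0,0],[0.024,0.05,0,0,0,0,0],[0.024,0.05,0,0,0,0,0],[0.024,0.05,0,0,0,0,0],[0.024,0.05,0,0,0,0,0],[0.024,0.05,0,0,0,0,0],[0.019,0.036,-0.03,0,0,0,0],[0,0,-0.03,0,0,0,0],[0,0,0,0,0,0,0],[0,0,0,0,0,0,0]]'
```

```text
time_s: 2.05
ee_pos: [0.3637, -0.0086, 0.2317]
tcp_rot: [3.133, 0.22, 0.002]
contact_force: [0.6, -1.4, 0.5]
grip_width: 0.0
gripper_force: 0.0
time_s: 3.3
ee_pos: [0.5266, 0.3255, 0.1729]
tcp_rot: [-3.133, -0.22, -0.003]
contact_force: [-0.5, 0.6, 0.9]
grip_width: 0.002
gripper_force: 0.0
```

```bash
cat > w.py <<'E'
import sys
from h import *
from scipy.spatial.transform import Rotation as R
s=bot.read_state();c=bot.read_camera('wrist')
T=np.eye(4);T[:3,:3]=R.from_rotvec(s['tcp_rot']).as_matrix();T[:3,3]=s['ee_pos'];c['cam_to_world']=T@np.array(c['hand_eye'])
print(np.round(s['ee_pos'],4))
for a in sys.argv[2:]:
    q,z=a.split(':')
    for r in bot.pinpoint('wrist',q)[:2]: print(q,np.round(r['at'],1),round(r['score'],2),np.round(pt(c,r['at'],float(z)),4))
im=c['img'][:,:,::-1].copy()
cv2.imwrite(f'pics/{sys.argv[1]}.png',im)
E
python3 w.py w1 power_key_top:.082 corn_key_top:.072
```

```text
[0.5266 0.3255 0.1729]
corn_key_top [533.4 284.6] 0.69 [0.4953 0.1335 0.072 ]
```

View pics/w1.png

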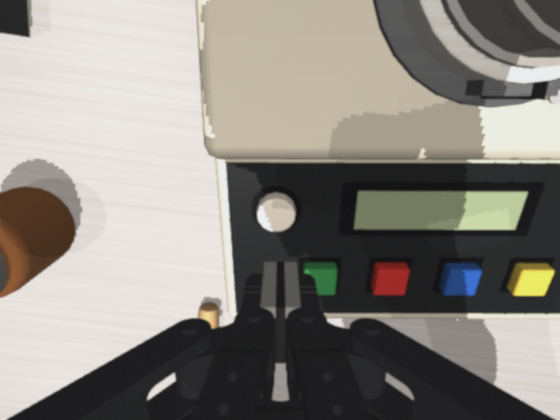

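The wrist view shows the white power key at (277,209), with the row green, red, blue, yellow; yellow is at (530,279). I check the positions these pixels give and re-measure the tare key.

```bash
cat >> w.py <<'E'
P=lambda u,v,z: print((u,v),np.round(pt(c,(u,v),z),4))
P(277,209,.083);P(529,278,.073)
t=bot.read_camera('top')
print(pt(t,(375.6,213.5),.050))
for n in('scene','top'):
    q=bot.read_camera(n)
    for r in bot.pinpoint(n,'tare_key_top')[:1]: print(n,r['at'],pt(q,r['at'],.05))
E
python3 w.py w2; python3 tri.py | grep -E 'tare|off'
```

```text
[0.5266 0.3255 0.173 ]
(277, 209) [0.5304 0.3285 0.083 ]
(529, 278) [0.5005 0.1394 0.073 ]
[ 0.50528528 -0.30752046  0.05      ]
scene [242.8, 168.3] [ 0.5015069  -0.30372184  0.05      ]
top [377.6, 214.7] [ 0.50140519 -0.31364817  0.05      ]
tare [([235.9, 165.7], 185), ([375.7, 213.6], 97)] [ 0.5138 -0.3126  0.0586] miss [11.8, 11.8]
off [([261.4, 189.1], 25), ([332.0, 220.0], 45)] [ 0.4859 -0.1698  0.0476] miss [0.0, 0.0]
```

```bash
python3 -m crank '[[0.0015,0.0015,-0.04,0,0,0,0],[0,0,-0.04,0,0,0,0],[0,0,0,0,0,0,0]]'; python3 -m crank '[[0,0,-0.003,0,0,0,0],[0,0,-0.003,0,0,0,0],[0,0,0,0,0,0,0]]'
```

```text
time_s: 4.22
ee_pos: [0.5263, 0.3266, 0.0889]
tcp_rot: [3.132, 0.221, -0.008]
contact_force: [-0.4, 0.4, 0.2]
grip_width: 0.004
gripper_force: 0.0
time_s: 4.6
ee_pos: [0.5279, 0.3273, 0.086]
tcp_rot: [-3.133, -0.221, -0.002]
contact_force: [0.6, -0.0, -0.4]
grip_width: -0.002
gripper_force: 0.0
```

```bash
python3 -m crank '[[0,0,-0.002,0,0,0,0],[0,0,-0.002,0,0,0,0],[0,0,0,0,0,0,0]]'; python3 -m crank '[[0,0,-0.002,0,0,0,0],[0,0,0,0,0,0,0]]'
```

```text
time_s: 4.97
ee_pos: [0.5283, 0.3273, 0.0819]
tcp_rot: [-3.133, -0.221, -0.003]
contact_force: [3.1, 0.6, 4.9]
grip_width: -0.0
gripper_force: 2.1
time_s: 5.22
ee_pos: [0.5284, 0.3273, 0.0801]
tcp_rot: [-3.133, -0.221, -0.004]
contact_force: [3.3, 0.1, 6.9]
grip_width: -0.002
gripper_force: 2.9
```

```bash
python3 -m crank '[[0,0,-0.001,0,0,0,0],[0,0,0,0,0,0,0]]'; python3 -m crank '[[0,0,0.025,0,0,0,0],[0,0,0.025,0,0,0,0],[-0.007,-0.048,0,0,0,0,0],[-0.007,-0.048,0,0,0,0,0],[-0.007,-0.048,0,0,0,0,0],[-0.008,-0.047,0,0,0,0,0],[0,0,0,0,0,0,0],[0,0,0,0,0,0,0]]'
python3 - <<'E'
from h import *
for n,z in (('top',0),):
    c=bot.read_camera(n)
E
sed -i '/^P(/,$d' w.py; python3 w.py w3 corn_key_top:.073
```

```text
time_s: 5.48
ee_pos: [0.5286, 0.3274, 0.0793]
tcp_rot: [-3.133, -0.221, -0.004]
contact_force: [2.5, 0.3, 7.1]
grip_width: 0.003
gripper_force: 3.3
time_s: 6.48
ee_pos: [0.4984, 0.1365, 0.1281]
tcp_rot: [-3.134, -0.221, 0.001]
contact_force: [1.1, 0.9, -0.9]
grip_width: 0.003
gripper_force: 0.0
[0.4985 0.1369 0.1281]
corn_key_top [284.8 237.8] 0.62 [0.4968 0.1343 0.073 ]
```

View pics/w3.png

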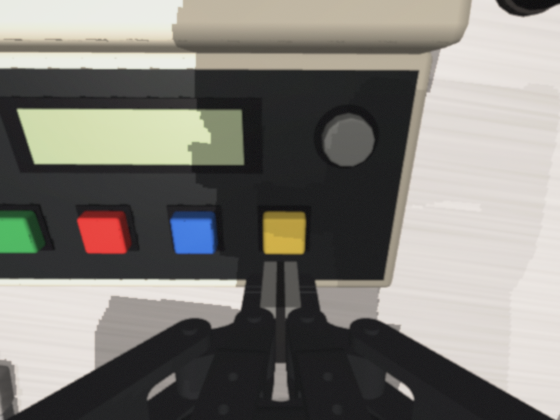

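The yellow key at (285,233) sits just ahead of the fingertips at (281,265), so the position agrees. I descend onto it.

```bash
python3 -m crank '[[-0.0005,-0.001,-0.025,0,0,0,0],[0,0,-0.025,0,0,0,0],[0,0,0,0,0,0,0]]'; python3 -m crank '[[0,0,-0.002,0,0,0,0],[0,0,-0.002,0,0,0,0],[0,0,0,0,0,0,0]]';python3 -m crank '[[0,0,-0.002,0,0,0,0],[0,0,0,0,0,0,0]]'
```

```text
time_s: 7.0
ee_pos: [0.4973, 0.1357, 0.0771]
tcp_rot: [-3.134, -0.223, 0.005]
contact_force: [-0.2, -0.1, 0.5]
grip_width: 0.001
gripper_force: 0.0
time_s: 7.38
ee_pos: [0.4987, 0.1353, 0.075]
tcp_rot: [-3.134, -0.221, -0.003]
contact_force: [0.6, 1.2, 1.7]
grip_width: 0.003
gripper_force: 1.0
time_s: 7.62
ee_pos: [0.4987, 0.1352, 0.0727]
tcp_rot: [-3.134, -0.221, -0.003]
contact_force: [2.0, 1.9, 4.7]
grip_width: 0.001
gripper_force: 1.9
```

```bash
python3 -m crank '[[0,0,-0.002,0,0,0,0],[0,0,0,0,0,0,0]]'; python3 -m crank '[[0,0,-0.001,0,0,0,0],[0,0,0,0,0,0,0]]'; python3 -m crank '[[0,0,0.03,0,0,0,0],[0,0,0.03,0,0,0,0],[0.001,-0.055,0,0,0,0,0],[0.001,-0.055,0,0,0,0,0],[0.001,-0.055,0,0,0,0,0],[0.001,-0.055,0,0,0,0,0],[0.001,-0.055,0,0,0,0,0],[0.001,-0.055,0,0,0,0,0],[0,-0.055,0,0,0,0,0],[0,-0.055,0,0,0,0,0]]'; python3 -m crank '[[0,-0.004,-0.03,0,0,0,0],[0,0,0,0,0,0,0],[0,0,0,0,0,0,0]]'; python3 w.py w4 tare_key_top:.051
```

```text
time_s: 7.88
ee_pos: [0.4988, 0.1351, 0.0707]
tcp_rot: [3.134, 0.221, 0.003]
contact_force: [2.7, 2.0, 6.1]
grip_width: 0.001
gripper_force: 2.7
time_s: 8.12
ee_pos: [0.4989, 0.1352, 0.0698]
tcp_rot: [3.134, 0.221, 0.003]
contact_force: [2.3, 0.9, 6.7]
grip_width: 0.003
gripper_force: 3.1
time_s: 9.38
ee_pos: [0.5033, -0.3063, 0.1285]
tcp_rot: [-3.132, -0.221, 0.003]
contact_force: [1.6, -0.3, 0.2]
grip_width: 0.002
gripper_force: 0.0
time_s: 9.75
ee_pos: [0.5043, -0.3083, 0.0999]
tcp_rot: [-3.134, -0.222, 0.0]
contact_force: [-0.8, 0.1, 0.5]
grip_width: 0.002
gripper_force: 0.0
[ 0.5043 -0.3083  0.0999]
tare_key_top [275.9 236. ] 0.67 [ 0.5055 -0.3054  0.051 ]
```

View pics/w4.png

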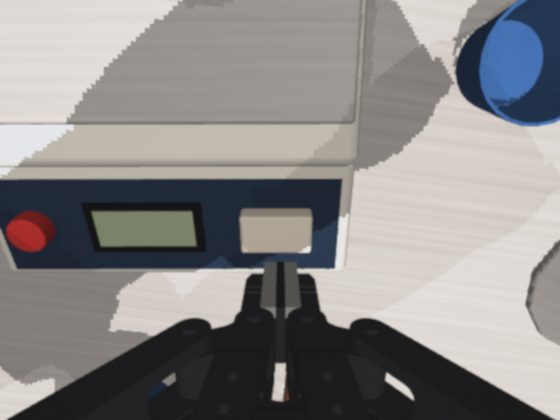

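The tare key is at (276,231), just ahead of the tips, with the off key far to the left at (30,231). Position confirmed, so I descend with a 2 mm correction in y.

```bash
python3 -m crank '[[0.001,0.002,-0.022,0,0,0,0],[0,0,-0.022,0,0,0,0],[0,0,0,0,0,0,0]]'; python3 -m crank '[[0,0,-0.002,0,0,0,0],[0,0,-0.002,0,0,0,0],[0,0,0,0,0,0,0]]';python3 -m crank '[[0,0,-0.002,0,0,0,0],[0,0,0,0,0,0,0]]'
```

```text
time_s: 10.22
ee_pos: [0.5049, -0.306, 0.0549]
tcp_rot: [-3.132, -0.222, 0.002]
contact_force: [-0.0, -0.5, 0.2]
grip_width: -0.003
gripper_force: 0.0
time_s: 10.6
ee_pos: [0.5055, -0.3071, 0.052]
tcp_rot: [3.133, 0.221, 0.002]
contact_force: [1.2, 0.7, 1.8]
grip_width: -0.0
gripper_force: 0.8
time_s: 10.85
ee_pos: [0.5056, -0.3071, 0.0497]
tcp_rot: [3.133, 0.221, 0.002]
contact_force: [2.6, 0.4, 4.8]
grip_width: 0.0
gripper_force: 1.7
```

```bash
python3 -m crank '[[0,0,-0.002,0,0,0,0],[0,0,0,0,0,0,0]]'; python3 -m crank '[[0,0,-0.001,0,0,0,0],[0,0,0,0,0,0,0]]';  python3 -m crank '[[0,0,0.03,0,0,0,0],[0,0,0.05,0,0,0,0],[0,0,0.05,0,0,0,0],[0,0,0,0,0,0,0],[0,0,0,0,0,0,0]]'; python3 tri.py; python3 - <<'E'
from h import *
c=bot.read_camera('top');cv2.imwrite('pics/end.png',c['img'][:,:,::-1])
E
```

```text
time_s: 11.1
ee_pos: [0.5056, -0.3071, 0.0477]
tcp_rot: [3.133, 0.221, 0.002]
contact_force: [2.5, 0.2, 5.7]
grip_width: 0.0
gripper_force: 2.6
time_s: 11.35
ee_pos: [0.5057, -0.3071, 0.0468]
tcp_rot: [3.133, 0.221, 0.002]
contact_force: [1.9, 0.1, 6.4]
grip_width: 0.002
gripper_force: 2.9
time_s: 11.98
ee_pos: [0.5045, -0.3065, 0.175]
tcp_rot: [-3.132, -0.221, 0.003]
contact_force: [-0.7, -0.5, -0.3]
grip_width: -0.0
gripper_force: 0.0
power [([323.9, 295.0], 49), ([172.5, 206.6], 51)] [0.5265 0.3265 0.0803] miss [0.1, 0.1]
yellow [([299.2, 245.2], 58), ([234.9, 215.9], 73)] [0.4977 0.1336 0.0703] miss [0.2, 0.2]
tare [([237.7, 161.9], 126), ([376.0, 215.0], 1)] [ 0.5058 -0.3094  0.0773] miss [11.5, 11.5]
green [([330.7, 279.2], 55), ([185.0, 223.0], 67)] [0.4765 0.2876 0.0711] miss [0.3, 0.3]
blue [([309.4, 255.8], 54), ([218.4, 218.1], 73)] [0.4905 0.1848 0.072 ] miss [0.1, 0.1]
red [([319.8, 267.4], 61), ([201.8, 220.6], 75)] [0.4835 0.2362 0.0703] miss [0.0, 0.0]
off [([261.1, 189.3], 25), ([332.1, 220.1], 38)] [ 0.4864 -0.1705  0.046 ] miss [0.5, 0.5]
start [([279.3, 244.6], 34), ([242.9, 196.7], 49)] [0.5564 0.1084 0.0809] miss [0.4, 0.4]
```

View pics/end.png

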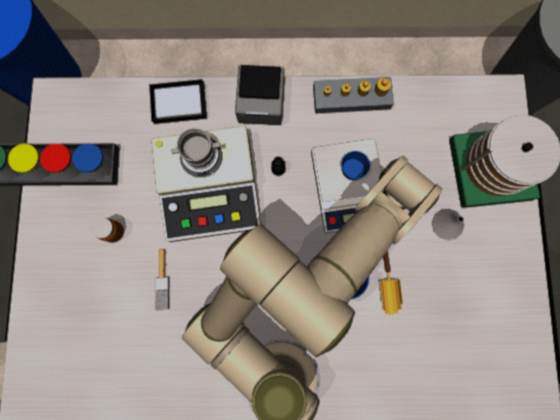

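The end picture shows everything where it was: the cup is on the pan at (354,165), the scale and its off key at (332,220) haven't moved, and the arm is clear.

```bash
python3 -c "
from rig import bot
print(bot.close_job())"
```

```text
the job is handed in; nothing more can be done
None
```

I pressed power, then corn, then tare, each to an estimated 5 mm or more (half way is 3.75 mm) at about 7 N, and lifted off. In the last top view the cup and everything else were unmoved, and I handed the job in at about 12 s.

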